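# Lock a tape core on the hand rewinder with its spring clip

## Robot

A 6-joint arm with a two-finger parallel gripper is mounted at the origin on the work surface. World frame = base frame: x ahead of the robot, y to its left, z up, the work surface at z = 0. Lengths are in m, angles in rad, forces in N, time in s.
With the tool pointing down it reaches from about 0.35 to 0.775 m from the base axis. Payload 5.5 kg.
Tool frame: the origin (TCP) lies midway between the tips of the shut fingers; the grasp point (between the pads) lies 19 mm behind it (pinch_z is the distance from the TCP to the grasp point, in m); z points along the fingers, x is the direction in which the jaws open and shut, and the axes are right-handed (so a half turn about z gives the same grasp; the last joint's range is limited). The gripper opens to 85 mm and grips with 20 to 120 N. Pads are 22 mm wide; open, the fingers measure 114 mm over their backs; the gripper's body (76 mm by 85 mm) begins 54 mm behind the grasp point. The pads swing forward as they close: fully open they stand 13 mm farther back than shut.
Start: joints at [1.118, 0.313, 0.046, 1.304, 0, 1.431], TCP at [0.177, 0.547, 0.231] pointing down, gripper open.
Joint ranges: [-2.76, 2.76], [-0.86, 1.69], [-1.03, 1.26], [-2.2, 2.34], [-1.47, 1.5], [-3.14, 3.14]. Speed limits (rad/s): [2.57, 2.57, 3.14, 3.14, 3.14, 3.14].

## Interface

Orientations are given as a unit quaternion [w, x, y, z].
In Python, from workcell import get_state, read_camera, camera_info, hand_in, trace, pinch_z gives the robot as it stands. The module is installed in compiled form; this text tells all that it offers.
- The arm moves only by the tool arm_command, never from a script. Its argument "steps" is text: rows parted by semicolons, each of 4 numbers parted by spaces: the shift along the world's x, y, z in mm, then the turn about the world's z in rad. In form: tx ty tz spin; .... A call has 1 to 20 rows; each row is the pose to reach, as a shift and turn from the pose measured when the call began; what a row does not reach only later rows make up. A row lasts 1/8 s, in which the tool goes at most 62.5 mm and 10.7 degrees, less where a joint would pass 70% of its speed; a pose out of reach is approached as far as the arm can. A call with a gripper value outside its range is refused whole. "fingers" is the gripper command: -1 is shut, 1 is fully open, values between are in proportion, set as the call begins (left out, the last holds). The fingers move at their own pace and stop on an object; "newtons" is the grip in N (left out, the last holds). Time passes only in rows, so rows that repeat a pose let the fingers close. It gives the time, the measured TCP pose, the force and the opening at its end, in the units of the state.
- get_state(): the state, without advancing time (a new reading comes with each control period).
- read_camera(name): name is "scene" or "top" or "wrist"; returns the picture (420x560x3 uint8, red, green, blue); there is no depth.
- camera_info(name): a dict with "mtx" (3x3 intrinsics, pixels), "R" (3x3) and "t" (3): a world point X has camera coordinates R X + t. Camera axes: x right, y down, z forward; pixel columns grow to the right and rows downward; lengths in m; the calibration is good to about 2 mm. A picture is of the moment at which its call begins: read the wrist's pose just before it. camera_info takes no time and is no camera call; for the wrist camera it gives the pose at the moment of the call.
- hand_in(): hands the job in, once; it reports no verdict.
Trained networks look in the newest picture that a camera, given by its name, has taken for a name from the list of things; names that differ only in an ending like _2 or _b are one class to them, and where a whole thing is asked for, a point or a joint stands for the part that bears it (a point fixed in the world has none). Each returns a list of dicts, best first, with "score" (0 to 1); they miss things now and then, are a little off and sometimes report something else, mostly with a low value. They report only what shows in the picture. A call takes as long as a camera call. They do not tell look-alikes from the thing itself.
- trace(camera, name): "mask" (420x560 bool, what is visible of it) and "box" ([left, top, width, height] in pixels, round what is visible of it).
The state is a dict: "clock": time; "joint_pos": joint angles; "qvel": joint speeds; "tau": joint torques, N m; "tcp_pos": TCP position; "orientation": TCP orientation; "wrist_force": force on the tool from outside, world axes, zero at the start; "ft_torque": the same for the moment, N m; "finger_gap": finger opening in m.
Only numpy, scipy, OpenCV 4.12 (cv2) and the standard library are available. Lean on these libraries where they do the work, as an engineer would, in place of code of your own. Each camera call takes 0.05 s, during which the arm holds its last target.

## Task

Put the small orange spool core over the rewinder's upright spindle so that it lies flat on the chrome flange, then push the spring clip sideways into the groove of the spindle above the core until it is fully home on the shaft, and let go. Find the groove by feel and do not force the clip: 15 N of push is ample. Leave the large core, the clamp knob and the acrylic holder where they are.

Things in the scene. Friction and masses are not known exactly. Their poses are not given: they have to be found in the camera images.
- rewinder: wooden hand-crank rewinder fixed to the bench: base board 215 x 175 x 14 mm, gear case 185 x 145 mm, top 90 mm over the bench. Origin: centre of the underside, under the spindle's axis; x, y along the board's long and short sides, z up. A crank with brass handle sticks out 72 mm from the case at +y, below 75 mm. The chrome flange on top is 130 mm across and turns stiffly with the crank.
- seat (a point): point on the upright spindle's axis at the flange's top, 100 mm over the bench. The spindle is 16 mm thick with a groove 5.5 mm high, 12 mm thick at the root; over it 7 mm of full shaft, then a 10 mm nose tapering to 8 mm. It screws up and down for other cores and was left at a height no reading gives; it stays there: the groove's lower edge is 21.5 to 33.5 mm above this point, the tip 44 to 56 mm.
- core: small orange plastic spool core, a spoked ring 52 mm across, 20 mm high, with a 19 mm bore, 40 g, lying flat. Origin: centre of the underside, z along the bore (up).
- clip: spring clip of bright steel, 4 mm thick, with a black upright grip, 30 g, flat on the bench, grip up. Origin: centre of its eye, at the underside; z up, x towards the open mouth. Jaws 20 mm over all (y) end at x = 7 mm; tail reaches back to x = -31 mm. In the groove the jaws snap it onward past half way; push lightly on till it stops, eye on the spindle's axis.
- clip_grip (a point): middle of the clip's grip, a block 12 mm wide (clip y), 14 mm long (clip x), from 4 to 28 mm above the clip's underside. This point is 23 mm behind the eye's centre (x = -23 mm) and 18 mm above the underside; same axes as the clip.
- clip_mouth (a point): middle of the clip's mouth, 9.4 mm wide between rounded sprung jaw tips, 7 mm ahead of the eye's centre, 2 mm above the underside; axes of the clip. Pushed along +x with its 4 mm inside the groove's height, the tips meet the root with the eye 9 mm from the axis and spread at 5 to 12 N. At other heights the full shaft stops them, the eye 12 mm from the axis: pushing harder bends the clip.
- large_core: large orange spool core, 76 mm across, 26 mm high; does not belong on this spindle. Origin: centre of the underside.
- clamp_knob: black steel five-lobed clamp knob, 52 mm across, 32 mm high. Origin: centre of the underside.
- cue_holder: clear acrylic cue-sheet holder block, 50 x 120 mm, 52 mm high. Origin: centre of the underside.
Mind the look-alikes: they are no part of the job. What is shaped like the core but pink or white is not meant.

How it is judged:
By the outcome, as a careful person would: the job done as asked, in the order asked, and still so for the second after the job is handed in, with the robot touching nothing.
It also fails if it takes over 72 s, if anything falls off the work surface, if the arm or the gripper's body presses on something with over 40 N, if the wrist force passes 120 N, or if a joint passes its speed limit or range.

## Working session

There is one attempt and no reset: what is moved stays moved. The work goes in short steps, Python scripts to look and compute and a tool call to move; the robot and the scene stay as the last step left them, time stands still between calls to the robot, and variables do not carry over. Pictures are saved under pics/ and viewed, and the job is handed in when it is done.

Besides the shell and the picture viewer there is one more tool, called after ">>>" by a JSON object that holds its "api" and its "payload". arm_command: Moves the arm, as the interface text tells. Its arguments: {"type":"object","properties":{"steps":{"type":"string"},"fingers":{"type":"number"},"newtons":{"type":"number"}},"required":["steps"]}

```bash
mkdir -p pics
python3 - <<'E'
from workcell import *
import cv2
print(get_state(), pinch_z)
for n in ["scene","top","wrist"]:
    im=read_camera(n); cv2.imwrite(f"pics/{n}0.png",im[:,:,::-1])
    i=camera_info(n); print(n,i)
E
```

```text
{'clock': 0.0, 'joint_pos': array([1.11841024e+00, 3.13978908e-01, 4.49672591e-02, 1.30362032e+00,
       1.85598926e-05, 1.43118164e+00]), 'qvel': array([ 0.00157308, -0.00037918,  0.00141707, -0.00062573,  0.00022118,
        0.00024637]), 'tau': array([ 1.11399511e-04, -4.80629933e+01,  2.98533243e+01,  1.95029809e-02,
       -2.93596649e-04,  2.71285522e-06]), 'tcp_pos': array([0.17670582, 0.54662308, 0.23041633]), 'orientation': array([ 4.23272506e-04,  8.08608580e-01,  5.88346261e-01, -8.14447159e-04]), 'wrist_force': array([0.90809057, 0.26409841, 0.1135954 ]), 'ft_torque': array([-0.01862648,  0.04883634, -0.00287432]), 'finger_gap': 0.08530781148966148} 0.0187
scene {'mtx': array([[458.64336508,   0.        , 282.22256721],
       [  0.        , 458.64336508, 206.30750561],
       [  0.        ,   0.        ,   1.        ]]), 'R': array([[ 0.65934203,  0.75181088, -0.00696333],
       [ 0.57750597, -0.51236259, -0.63558747],
       [-0.48140932,  0.41504816, -0.77199746]]), 't': array([-0.23051965, -0.2872372 ,  1.28451205])}
top {'mtx': array([[539.75189101,   0.        , 277.87743987],
       [  0.        , 539.75189101, 211.00566032],
       [  0.        ,   0.        ,   1.        ]]), 'R': array([[ 0.02511896, -0.99961406, -0.0118647 ],
       [-0.98994721, -0.02322006, -0.13951826],
       [ 0.13918892,  0.01524998, -0.99014842]]), 't': array([-0.13083517,  0.45362459,  1.3552547 ])}
wrist {'mtx': array([[290.70606801,   0.        , 280.24887674],
       [  0.        , 290.70606801, 210.02799507],
       [  0.        ,   0.        ,   1.        ]]), 'R': array([[ 3.07391607e-01,  9.51583061e-01, -2.79771531e-04],
       [ 9.16980747e-01, -2.96135370e-01,  2.67301612e-01],
       [ 2.54276836e-01, -8.24228170e-02, -9.63612874e-01]]), 't': array([-0.57519793, -0.03338004,  0.37796692])}
```

View pics/scene0.png

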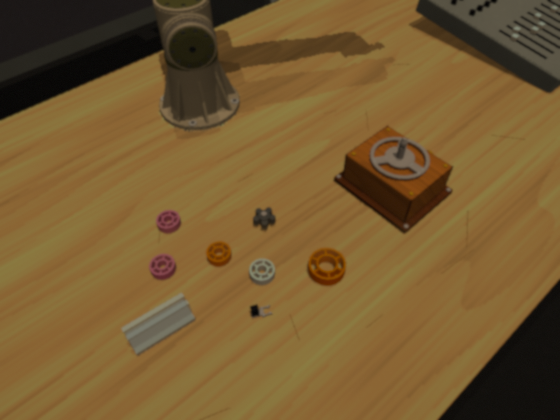

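View pics/top0.png

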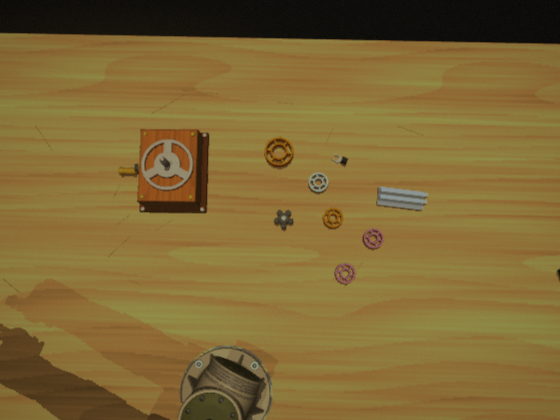

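View pics/wrist0.png

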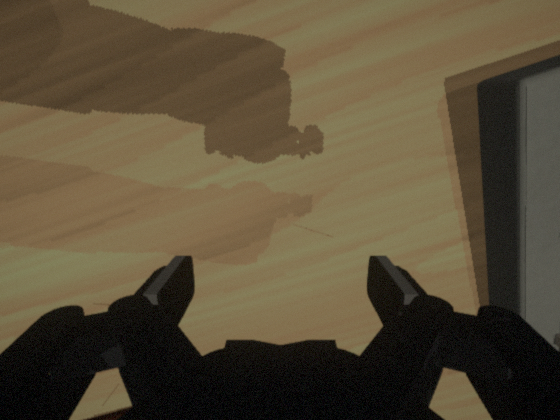

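```bash
cat > h.py <<'E'
from workcell import *
import numpy as np, cv2
def ray(info,u,v,z):
    K,R,t=info["mtx"],info["R"],info["t"]
    d=R.T@np.linalg.solve(K,np.array([u,v,1.0])); c=-R.T@t
    return c+d*(z-c[2])/d[2]
def proj(info,X):
    p=info["R"]@np.asarray(X)+info["t"]; p=info["mtx"]@p; return p[:2]/p[2]
def cen(m):
    v,u=np.nonzero(m); return u.mean(),v.mean()
def save(n,im,box=None,s=1):
    if box: l,t,w,h=box; im=im[t:t+h,l:l+w]
    cv2.imwrite(f"pics/{n}.png",cv2.resize(im[:,:,::-1],None,fx=s,fy=s,interpolation=cv2.INTER_CUBIC))
E
python3 - <<'E'
from h import *
H=dict(core=.01,clip=.003,clip_grip=.018,large_core=.013,clamp_knob=.016,cue_holder=.026,rewinder=.09,seat=.1)
for c in ["scene","top"]:
    im=read_camera(c); i=camera_info(c)
    for n in H:
        for r in trace(c,n)[:4]:
            u,v=cen(r["mask"]); print(c,n,round(r["score"],2),r["box"],np.round(ray(i,u,v,H[n]),4), round(u,1),round(v,1))
im=read_camera("top"); save("topc1",im,(120,110,110,110),5); save("topc2",im,(250,120,190,140),4)
im=read_camera("scene"); save("sc1",im,(330,110,140,130),5)
E
```

```text
scene core 0.93 [206.8, 239.6, 22.7, 28.7] [ 0.447  -0.2609  0.01  ] 218.7 253.6
scene core 0.81 [248.8, 259.7, 24.5, 23.3] [ 0.5392 -0.2211  0.01  ] 261.8 271.3
scene core 0.6 [147.8, 256.5, 33.4, 23.3] [ 0.3968 -0.3647  0.01  ] 162.9 266.4
scene core 0.59 [158.9, 210.4, 20.2, 22.6] [ 0.3052 -0.2932  0.01  ] 168.6 221.3
scene clip 0.68 [251.8, 302.4, 21.6, 16.0] [ 0.6006 -0.2801  0.003 ] 258.6 311.6
scene clip_grip 0.71 [253.8, 305.3, 15.2, 9.9] [ 0.6072 -0.2824  0.018 ] 259.5 311.1
scene large_core 0.82 [307.4, 250.3, 38.9, 36.0] [ 0.6186 -0.1166  0.013 ] 326.5 266.3
scene clamp_knob 0.85 [257.5, 207.9, 16.8, 20.7] [ 0.4403 -0.1326  0.016 ] 264.0 217.6
scene cue_holder 0.6 [123.7, 295.4, 71.6, 61.5] [ 0.5082 -0.4401  0.026 ] 158.2 324.2
scene rewinder 0.74 [334.8, 124.6, 116.9, 108.5] [0.5899 0.1114 0.09  ] 395.6 177.8
scene seat 0.67 [333.3, 128.9, 120.2, 104.0] [0.595  0.1029 0.1   ] 395.7 177.8
top core 0.78 [311.2, 174.0, 16.3, 16.4] [ 0.5417 -0.2192  0.01  ] 316.6 180.9
top core 0.62 [332.1, 262.2, 19.0, 24.0] [ 0.3018 -0.2946  0.01  ] 344.7 273.6
top core 0.59 [319.5, 205.7, 22.4, 24.6] [ 0.4435 -0.2599  0.01  ] 331.7 218.4
top core 0.48 [361.0, 228.8, 20.4, 23.0] [ 0.3921 -0.3669  0.01  ] 373.0 239.1
top clamp_knob 0.64 [275.5, 211.7, 16.6, 18.3] [ 0.4387 -0.1331  0.016 ] 282.9 218.8
top clamp_knob 0.43 [117.8, 130.5, 89.7, 80.0] [0.5584 0.1629 0.016 ] 171.5 171.0
top cue_holder 0.68 [374.0, 186.8, 55.4, 23.9] [ 0.4972 -0.4365  0.026 ] 401.0 198.6
top rewinder 0.56 [117.2, 131.4, 88.6, 82.5] [0.542  0.1474 0.09  ] 171.2 171.3
top seat 0.59 [117.0, 130.4, 92.6, 83.7] [0.5398 0.1448 0.1   ] 171.4 171.3
```

View pics/topc1.png

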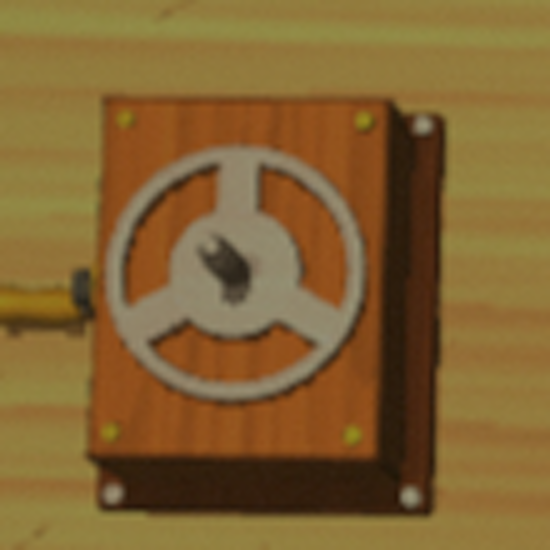

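View pics/topc2.png

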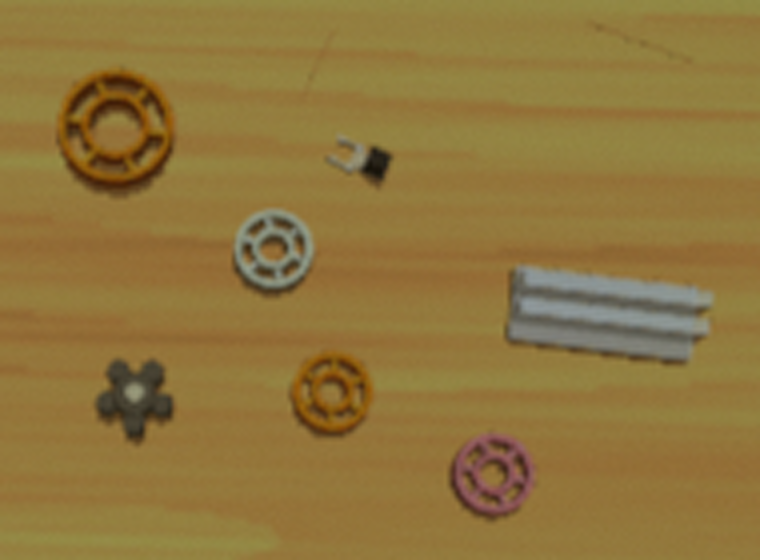

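View pics/sc1.png

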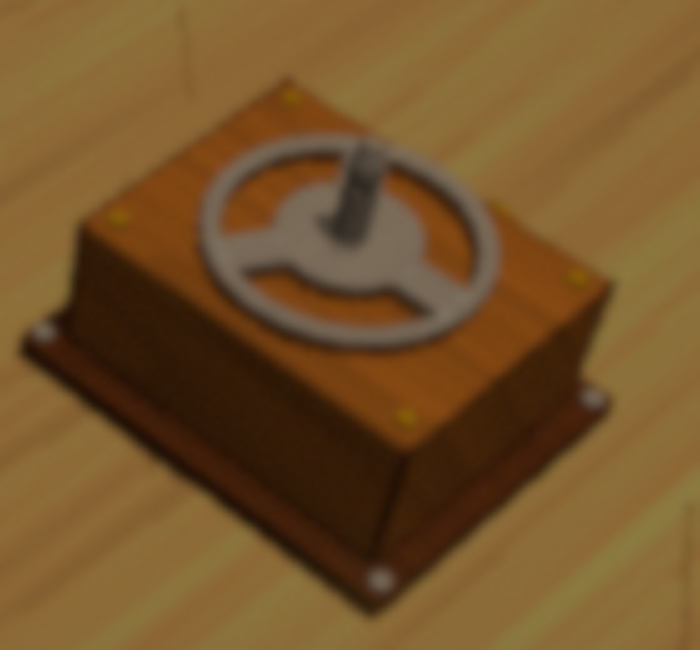

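Run:
```python
from h import *
i=camera_info("wrist"); s=get_state()
c=-i["R"].T@i["t"]; print("cam",c, "axis",i["R"][2], "tcp",s["tcp_pos"])
from scipy.spatial.transform import Rotation as Rn
q=s["orientation"]; M=Rn.from_quat(np.r_[q[1:],q[0]]).as_matrix(); print(M, M.T@(c-s["tcp_pos"]))
it=camera_info("top"); print("flange",ray(it,167.1-.4,164.9-.4,.1))
# clip
t=camera_info("top")
for p in [(378,163),(350,157),(335,150)]: print(ray(t,250+p[0]/4,120+p[1]/4,.01))
```

```text
cam [0.11140326 0.56880547 0.37367782] axis [ 0.25490828 -0.0811231  -0.96355633] tcp [0.17695587 0.54713481 0.23133121]
[[ 3.07721601e-01  9.51476439e-01  4.58777796e-05]
 [ 9.51476433e-01 -3.07721604e-01  1.08994000e-04]
 [ 1.17822807e-04  1.01118181e-05 -9.99999993e-01]] [ 0.00046394 -0.06903886 -0.14234725]
flange [0.55674101 0.15723821 0.1       ]
[ 0.5976081  -0.29183234  0.01      ]
[ 0.6012488  -0.27335205  0.01      ]
[ 0.60576048 -0.26341608  0.01      ]
```

>>> {"api": "arm_command", "payload": {"steps": "379 -390 30 0;379 -390 30 0;379 -390 30 0;379 -390 30 0;379 -390 30 0;379 -390 30 0;379 -390 30 0;379 -390 30 0;379 -390 30 0;379 -390 30 0;379 -390 30 0;379 -390 30 0"}}

```text
clock: 2.65
tcp_pos: [0.555, 0.1582, 0.2614]
orientation: [-0.0, 0.808, 0.589, -0.0]
wrist_force: [-0.3, 0.1, -0.4]
finger_gap: 0.0857
```

Run:
```python
from h import *
s=get_state(); i=camera_info("wrist"); im=read_camera("wrist"); print(s["clock"],s["tcp_pos"],s["joint_pos"],s["wrist_force"])
save("w1",im)
np.savez("w1.npz",im=im,**i)
for r in trace("wrist","seat")[:2]+trace("wrist","rewinder")[:2]: print(r["score"],r["box"])
print(proj(i,[.5567,.1572,.1]),proj(i,[.5567,.1572,.15]))
```

```text
2.65 [0.55501887 0.15816857 0.26143503] [1.38405186e-01 3.11915571e-01 1.17533947e-01 1.37667182e+00
 2.78403491e-04 4.49581976e-01] [-0.33072515  0.13266999 -0.42167892]
0.98 [190.8, 81.8, 196.9, 202.6]
0.65 [187.6, 82.9, 207.0, 206.5]
0.24 [0.7, 285.6, 36.3, 23.5]
[279.07358709 198.03991081] [278.92761724 210.58306987]
```

View pics/w1.png

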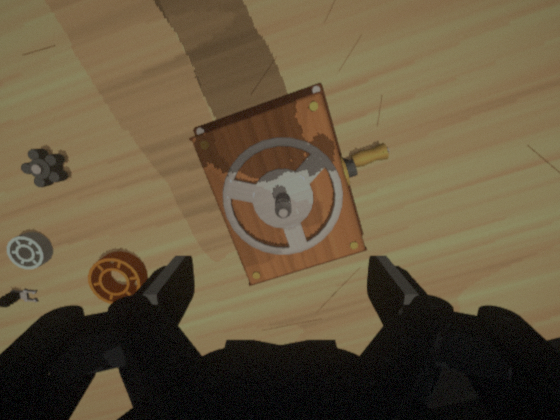

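```bash
cat >> h.py <<'E'
def circfit(im,i,x0,y0,z,r,span=.008,hue=None,d=.002,sgn=None):
    """centre of a circle of radius r at height z: max |edge contrast| across the rim"""
    g=cv2.GaussianBlur(im,(3,3),0).astype(np.float32)
    a=np.linspace(0,2*np.pi,180,endpoint=False)
    def samp(x,y,rr):
        P=np.c_[x+rr*np.cos(a),y+rr*np.sin(a),np.full_like(a,z)]
        p=(i["R"]@P.T).T+i["t"]; p=(i["mtx"]@p.T).T; p=p[:,:2]/p[:,2:]
        return np.stack([cv2.remap(g[:,:,k],p[:,0].astype(np.float32)[None],p[:,1].astype(np.float32)[None],cv2.INTER_LINEAR)[0] for k in range(3)],1)
    def f(p):
        D=samp(p[0],p[1],r-d)-samp(p[0],p[1],r+d)
        return -np.mean(np.minimum(np.linalg.norm(D,axis=1),60))
    best=min(((f((x,y)),x,y) for x in np.arange(x0-span,x0+span,.001) for y in np.arange(y0-span,y0+span,.001)))
    from scipy.optimize import minimize
    m=minimize(f,best[1:],method="Nelder-Mead",options=dict(xatol=1e-5,fatol=1e-4,initial_simplex=[best[1:],(best[1]+.001,best[2]),(best[1],best[2]+.001)]))
    return m.x,m.fun
E
python3 - <<'E'
from h import *
w=np.load("w1.npz"); im=w["im"]
for r in (.064,.065,.066): print(r,circfit(im,w,.5567,.1572,.1,r))
print("core?")
save("w1c",im,(215,130,140,140),5)
E
```

```text
0.064 (array([0.55846533, 0.16035114]), np.float64(-54.05851745605469))
0.065 (array([0.55864228, 0.16047696]), np.float64(-51.702789306640625))
0.066 (array([0.55781751, 0.16080126]), np.float64(-37.4139518737793))
core?
```

View pics/w1c.png

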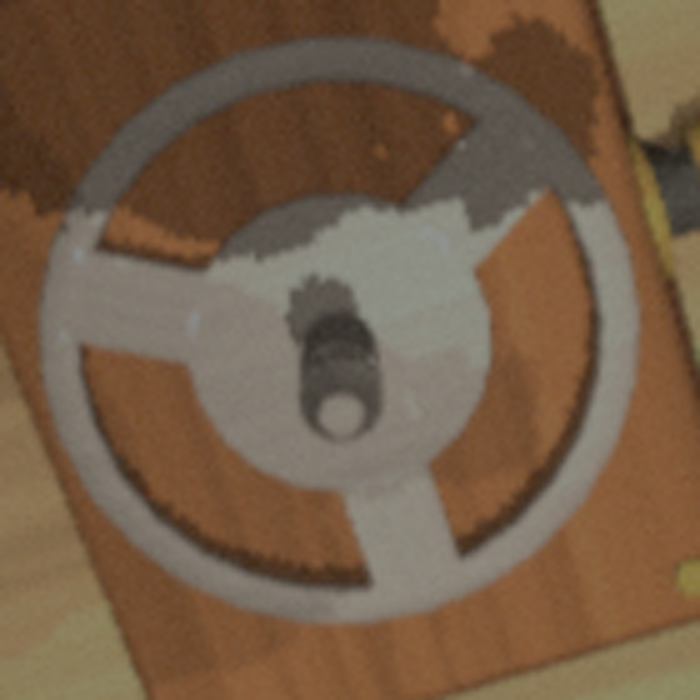

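Run:
```python
from h import *
w=np.load("w1.npz")
for z in (.1,.144,.15,.156): print(z,proj(w,[.5586,.1604,z]))
for z in (.144,.15,.156): print(z,circfit(w["im"],w,.5586,.1604,z,.004,span=.006,d=.001))
```

```text
0.1 [282.45525171 198.79318393]
0.144 [282.86162847 209.70361906]
0.15 [282.92716664 211.46319325]
0.156 [282.99564261 213.30164148]
0.144 (array([0.56073884, 0.15958923]), np.float64(-49.18997573852539))
0.15 (array([0.55907485, 0.16006257]), np.float64(-48.61809539794922))
0.156 (array([0.55741005, 0.16052452]), np.float64(-47.68258285522461))
```

>>> {"api": "arm_command", "payload": {"steps": "-55 -209 0 0;-55 -209 0 0;-55 -209 0 0;-55 -209 0 0;-110 -418 -100 0;-110 -418 -100 0;-110 -418 -100 0;-110 -418 -100 0;-110 -418 -100 0;-110 -418 -100 0"}}

```text
clock: 4.05
tcp_pos: [0.4454, -0.2592, 0.1619]
orientation: [-0.0, 0.808, 0.589, 0.0]
wrist_force: [0.4, -0.0, -0.1]
finger_gap: 0.085
```

Run:
```python
from h import *
s=get_state(); i=camera_info("wrist"); im=read_camera("wrist"); print(s["clock"],s["tcp_pos"],s["joint_pos"],s["wrist_force"])
save("w2",im); np.savez("w2.npz",im=im,**i)
for r in trace("wrist","core")[:3]: print(r["score"],r["box"],ray(i,*cen(r["mask"]),.01))
print(circfit(im,i,.445,-.260,.02,.026,span=.01))
print(circfit(im,i,.445,-.260,.02,.0095,span=.01))
```

```text
4.05 [ 0.44535876 -0.25915922  0.16190238] [-6.83322042e-01  2.30744793e-01 -2.37897032e-01  1.10227148e+00
  7.15116663e-04 -3.72617533e-01] [ 0.43201722 -0.02421651 -0.07959235]
0.71 [170.9, 33.2, 57.2, 66.3] [ 0.30280917 -0.29363638  0.01      ]
0.69 [315.3, 242.7, 48.0, 45.9] [ 0.54039737 -0.22002316  0.01      ]
0.61 [136.8, 161.0, 55.9, 47.9] [ 0.39637408 -0.36531419  0.01      ]
(array([ 0.44231149, -0.25902224]), np.float64(-40.249244689941406))
(array([ 0.44676781, -0.26027163]), np.float64(-47.927425384521484))
```

View pics/w2.png

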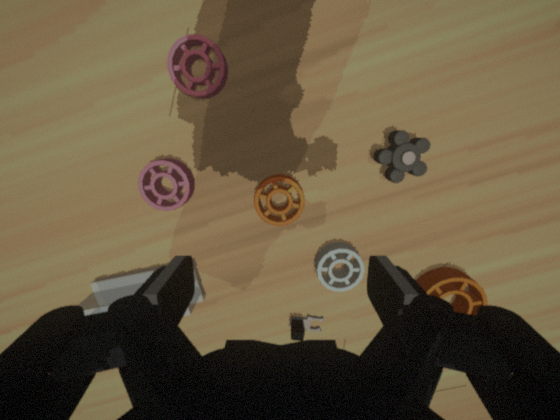

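Run:
```python
from h import *
w=np.load("w2.npz"); im=w["im"].copy()
hsv=cv2.cvtColor(im,cv2.COLOR_RGB2HSV); print(hsv[200,300],hsv[185,262],hsv[150,230],hsv[220,290])
for c,col in (((.4423,-.2590),(0,0,255)),((.4455,-.260),(0,255,0))):
  for r in (.026,.0095):
    P=[proj(w,[c[0]+r*np.cos(a),c[1]+r*np.sin(a),.02]) for a in np.linspace(0,6.28,60)]
    if r>.02 or col[1]: 
        pass
    im4=None
big=cv2.resize(w["im"][160:240,240:320],None,fx=7,fy=7,interpolation=cv2.INTER_CUBIC)
for c,col in (((.4423,-.2590),(0,0,255)),((.4465,-.2600),(0,255,0))):
  for r in (.026,.0095):
    P=np.array([proj(w,[c[0]+r*np.cos(a),c[1]+r*np.sin(a),.02]) for a in np.linspace(0,6.28,60)])
    cv2.polylines(big,[((P-[240,160]+.5)*7).astype(int)],True,col,1)
cv2.imwrite("pics/w2c.png",big[:,:,::-1])
```

```text
[ 15 186 115] [ 12 208 104] [ 14 108  90] [ 16 163 141]
```

View pics/w2c.png

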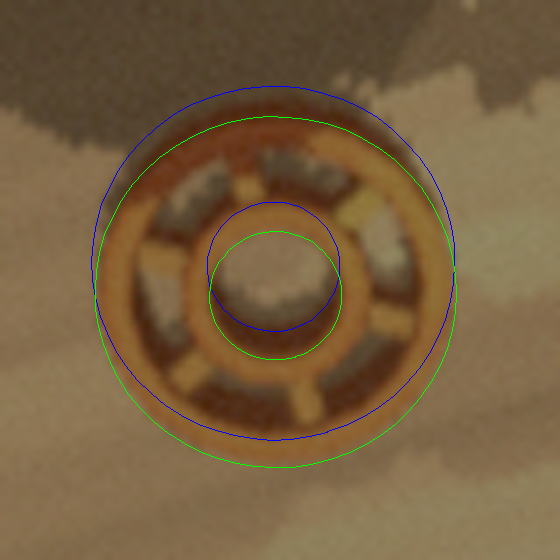

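>>> {"api": "arm_command", "payload": {"steps": "1 -1 -60 0;1 -1 -110 0;1 -1 -150 0;1 -1 -159 0;1 -1 -159 0;1 -1 -159 0"}}

```text
clock: 4.9
tcp_pos: [0.4486, -0.2606, 0.0054]
orientation: [0.002, 0.807, 0.59, 0.001]
wrist_force: [1.2, -0.7, 0.5]
finger_gap: 0.0852
```

>>> {"api": "arm_command", "payload": {"steps": "0 0 0 0;0 0 0 0;0 0 0 0;0 0 0 0;0 0 0 0;0 0 0 0;0 0 0 0", "fingers": -1, "newtons": 30}}

```text
clock: 5.78
tcp_pos: [0.4495, -0.2614, 0.007]
orientation: [0.004, 0.807, 0.59, 0.001]
wrist_force: [-1.2, 1.1, 8.4]
finger_gap: 0.0504
```

>>> {"api": "arm_command", "payload": {"steps": "0 0 40 0;0 0 100 0;0 0 160 0;0 0 190 0;0 0 190 0"}}

```text
clock: 6.4
tcp_pos: [0.4509, -0.2626, 0.2003]
orientation: [0.007, 0.807, 0.59, 0.002]
wrist_force: [0.9, -1.0, -1.0]
finger_gap: 0.0505
```

Run:
```python
from h import *
s=get_state(); i=camera_info("wrist"); im=read_camera("wrist"); print(s["clock"],s["tcp_pos"],s["orientation"],s["wrist_force"],s["finger_gap"])
save("w3",im,(180,160,200,150),4); np.savez("w3.npz",im=im,**i)
```

```text
6.4 [ 0.45092823 -0.26256363  0.20028147] [0.00657641 0.80730533 0.59009351 0.00212191] [ 0.91026751 -0.9549039  -0.9952171 ] 0.05047765376737627
```

View pics/w3.png

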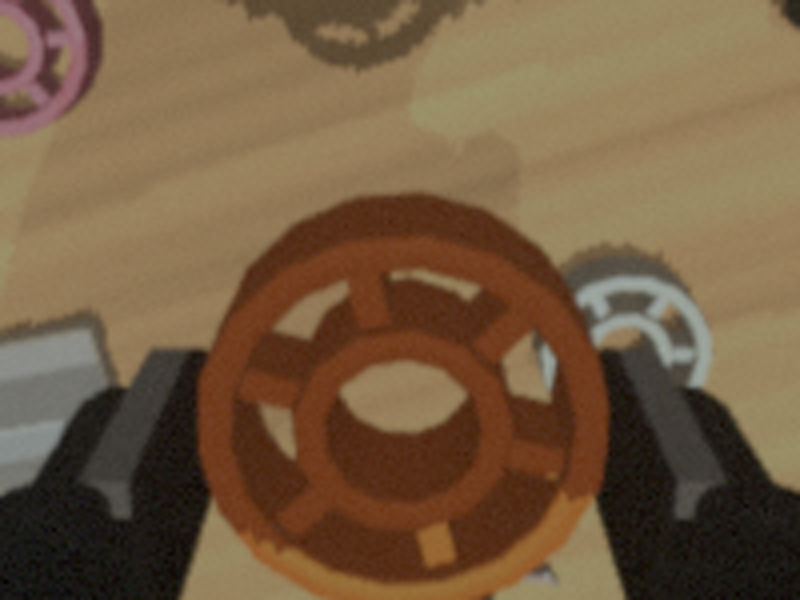

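Run:
```python
from h import *
w=np.load("w3.npz"); T=np.array([.4509,-.2626,.2003])
zt=T[2]+.013
for u,v in ((280.6,264.5),(281,267)): print(ray(w,u,v,zt))
for r in (.026,.0095,.0125):
  print(r,circfit(w["im"],w,.450,-.262,zt,r,span=.008,d=.0015))
from scipy.spatial.transform import Rotation as Rn
q=get_state()["orientation"]; print(Rn.from_quat(np.r_[q[1:],q[0]]).as_matrix())
big=cv2.resize(w["im"][200:320,220:340],None,fx=5,fy=5,interpolation=cv2.INTER_CUBIC)
for c,col in (((.4475,-.2613),(0,0,255)),((.4509,-.2626),(0,255,0))):
  for r in (.026,.0095):
    P=np.array([proj(w,[c[0]+r*np.cos(a),c[1]+r*np.sin(a),zt]) for a in np.linspace(0,6.28,60)])
    cv2.polylines(big,[((P-[220,200]+.5)*5).astype(int)],True,col,1)
cv2.imwrite("pics/w3c.png",big[:,:,::-1])
```

```text
[ 0.44564317 -0.26000072  0.2133    ]
[ 0.44698365 -0.26022198  0.2133    ]
0.026 (array([ 0.44748899, -0.26074352]), np.float64(-52.03629684448242))
0.0095 (array([ 0.447046 , -0.2605376]), np.float64(-43.278114318847656))
0.0125 (array([ 0.45687305, -0.27022742]), np.float64(-35.19842529296875))
[[ 0.30361679  0.95275798  0.00831127]
 [ 0.95278931 -0.30357562 -0.00586311]
 [-0.00306303  0.00969903 -0.99994827]]
```

View pics/w3c.png

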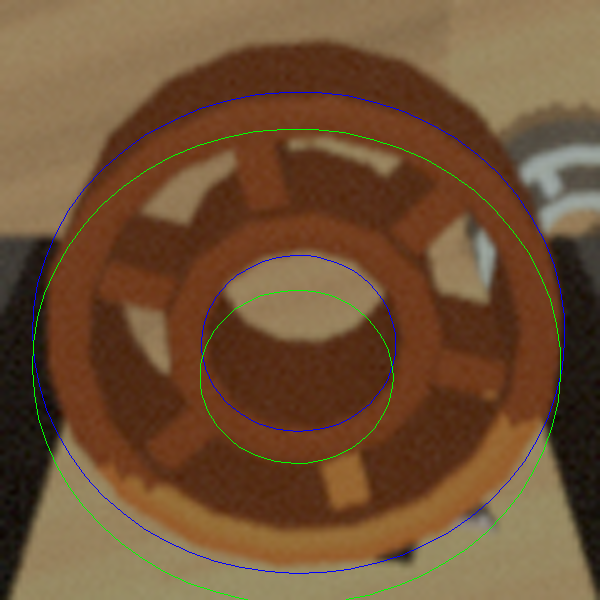

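>>> {"api": "arm_command", "payload": {"steps": "28 105 10 0;56 210 10 0;84 316 10 0;112 421 10 0;112 421 10 0;112 421 10 0;112 421 10 0;112 421 10 0;112 421 10 0;112 421 10 0"}}

```text
clock: 7.7
tcp_pos: [0.5613, 0.1578, 0.2073]
orientation: [0.004, 0.808, 0.589, 0.001]
wrist_force: [0.3, -0.5, 0.1]
finger_gap: 0.0499
```

Run:
```python
from h import *
s=get_state(); i=camera_info("wrist"); im=read_camera("wrist"); print(s["clock"],s["tcp_pos"],s["orientation"],s["wrist_force"],s["finger_gap"])
save("w4",im,(200,160,160,150),5); np.savez("w4.npz",im=im,**i)
T=s["tcp_pos"]
print(circfit(im,i,T[0]-.0039,T[1]+.002,T[2]+.013,.026,span=.005,d=.0015))
```

```text
7.7 [0.56133235 0.15782159 0.20731   ] [4.49498355e-03 8.07841988e-01 5.89381463e-01 7.80137152e-04] [ 0.32111122 -0.52863381  0.08159157] 0.0498772135803858
(array([0.55794459, 0.15932932]), np.float64(-54.19121551513672))
```

View pics/w4.png

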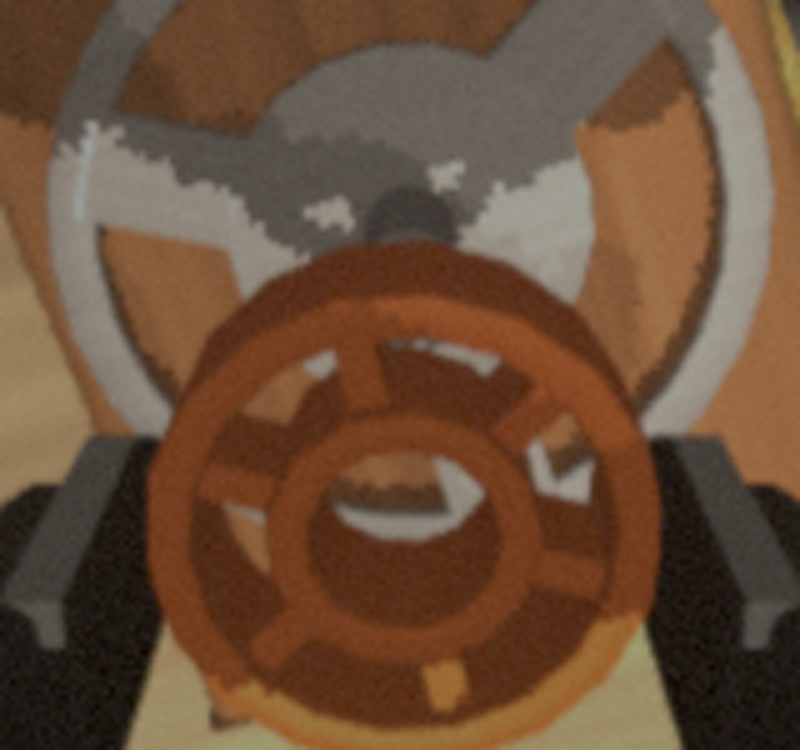

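Run:
```python
from h import *
w=np.load("w4.npz")
for r in (.064,.065): print(circfit(w["im"],w,.5586,.1604,.1,r,span=.006))
print(circfit(w["im"],w,.5579,.1593,.2203,.0095,span=.004,d=.0015))
```

```text
(array([0.55770757, 0.16069347]), np.float64(-46.67964553833008))
(array([0.55913262, 0.16040139]), np.float64(-43.6906852722168))
(array([0.55767745, 0.15959807]), np.float64(-39.35031509399414))
```

>>> {"api": "arm_command", "payload": {"steps": "1 1 -20 0;1 1 -35 0;1 1 -45 0;1 1 -55 0;1 1 -62 0;1 1 -62 0"}}

```text
clock: 8.5
tcp_pos: [0.5622, 0.1588, 0.1452]
orientation: [0.004, 0.808, 0.589, 0.001]
wrist_force: [-0.4, -0.2, 0.3]
finger_gap: 0.0502
```

>>> {"api": "arm_command", "payload": {"steps": "0 0 -10 0;0 0 -20 0;0 0 -28 0;0 0 -34 0;0 0 -36 0;0 0 -36 0"}}

```text
clock: 9.25
tcp_pos: [0.5623, 0.1587, 0.1091]
orientation: [0.004, 0.808, 0.589, 0.001]
wrist_force: [1.0, 0.0, -0.1]
finger_gap: 0.0503
```

>>> {"api": "arm_command", "payload": {"steps": "0 0 -1 0;0 0 -2 0;0 0 -2.5 0;0 0 -2.5 0"}}

```text
clock: 9.75
tcp_pos: [0.5625, 0.1587, 0.1071]
orientation: [0.005, 0.808, 0.589, 0.001]
wrist_force: [-0.8, -0.5, 3.1]
finger_gap: 0.0501
```

>>> {"api": "arm_command", "payload": {"steps": "0 0 0 0;0 0 0 0;0 0 0 0;0 0 0 0", "fingers": 0.6}}

```text
clock: 10.25
tcp_pos: [0.5624, 0.1587, 0.107]
orientation: [0.005, 0.808, 0.589, 0.001]
wrist_force: [-0.1, -0.2, 0.7]
finger_gap: 0.0684
```

>>> {"api": "arm_command", "payload": {"steps": "0 0 20 0;0 0 40 0;0 0 70 0;0 0 110 0;0 0 130 0;0 0 130 0"}}

```text
clock: 11.0
tcp_pos: [0.5635, 0.1589, 0.2388]
orientation: [0.005, 0.808, 0.589, 0.003]
wrist_force: [0.5, 0.3, -0.1]
finger_gap: 0.0681
```

Run:
```python
from h import *
s=get_state(); i=camera_info("wrist"); im=read_camera("wrist"); print(s["clock"],s["tcp_pos"],s["orientation"],s["wrist_force"],s["finger_gap"])
save("w5",im,(180,130,200,150),4); np.savez("w5.npz",im=im,**i)
print(circfit(im,i,.5586,.1604,.1,.065,span=.004))
print(circfit(im,i,.5586,.1604,.12,.026,span=.004))
```

```text
11.0 [0.5635355  0.15890724 0.23877366] [0.00542989 0.80790841 0.58927733 0.0025992 ] [ 0.53586315  0.26679265 -0.05502034] 0.06811317158095138
(array([0.55869224, 0.16049542]), np.float64(-53.971500396728516))
(array([0.55626609, 0.16138995]), np.float64(-51.65507888793945))
```

View pics/w5.png

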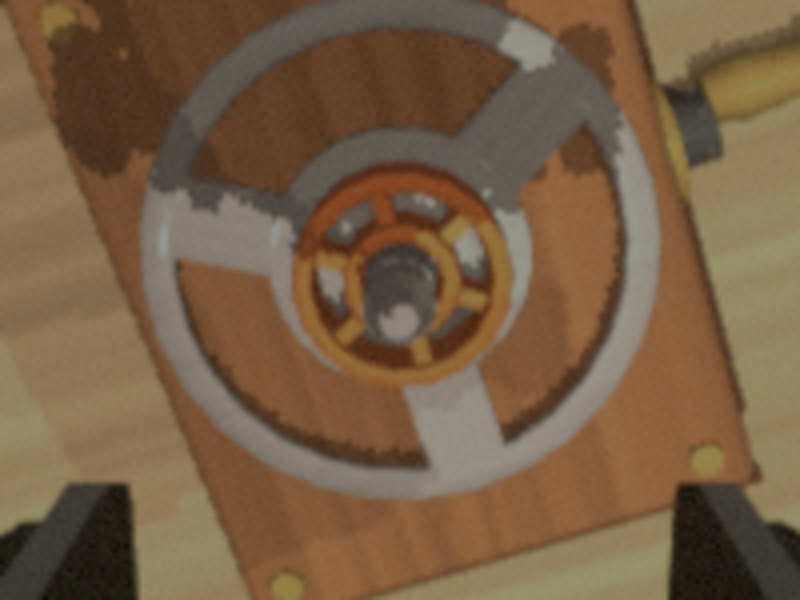

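>>> {"api": "arm_command", "payload": {"steps": "-5 1.5 0 0;-5 1.5 0 0;-5 1.5 0 0;-5 1.5 0 0;-5 1.5 -40 0;-5 1.5 -65 0;-5 1.5 -79 0;-5 1.5 -79 0", "fingers": -1}}

```text
clock: 12.05
tcp_pos: [0.5572, 0.1602, 0.1574]
orientation: [0.004, 0.808, 0.589, 0.001]
wrist_force: [-0.4, 0.2, 0.5]
finger_gap: -0.0003
```

>>> {"api": "arm_command", "payload": {"steps": "0 0 -1 0;0 0 -2 0;0 0 -3 0;0 0 -4 0;0 0 -4 0"}}

```text
clock: 12.68
tcp_pos: [0.5572, 0.1602, 0.1534]
orientation: [0.004, 0.808, 0.589, 0.001]
wrist_force: [-0.6, 0.3, 0.8]
finger_gap: 0.0002
```

>>> {"api": "arm_command", "payload": {"steps": "0 0 -1 0;0 0 -2 0;0 0 -3 0;0 0 -4 0;0 0 -4 0"}}

```text
clock: 13.3
tcp_pos: [0.5576, 0.1603, 0.1529]
orientation: [0.005, 0.808, 0.589, 0.002]
wrist_force: [-7.3, -1.8, 18.6]
finger_gap: 0.0002
```

>>> {"api": "arm_command", "payload": {"steps": "0 0 40 0;0 0 60 0;20 -100 60 0.3;42 -200 60 0.6;42 -300 30 0.9;42 -400 0 1.2;42 -445 0 1.6;42 -445 0 1.6;42 -445 0 1.6;42 -445 0 1.6;42 -445 0 1.6;42 -445 0 1.6;42 -445 0 1.6", "fingers": 0.2}}

```text
clock: 14.92
tcp_pos: [0.5997, -0.2843, 0.153]
orientation: [0.002, 0.141, 0.99, 0.005]
wrist_force: [0.2, -0.8, 0.0]
finger_gap: 0.0512
```

Run:
```python
from h import *
s=get_state(); i=camera_info("wrist"); im=read_camera("wrist"); print(s["clock"],s["tcp_pos"],s["orientation"],s["joint_pos"],s["wrist_force"],s["finger_gap"])
save("w6",im); np.savez("w6.npz",im=im,**i)
for n in ("clip","clip_grip"):
  for r in trace("wrist",n)[:2]: print(n,r["score"],r["box"],ray(i,*cen(r["mask"]),.018))
```

```text
14.925 [ 0.59967441 -0.28429971  0.15296131] [0.00220522 0.14114069 0.98997311 0.00526206] [-0.5687432   0.5150086   0.15852627  1.21465952  0.01140575 -1.85630976] [ 0.20852425 -0.80965296  0.03107665] 0.05124951777193202
clip 0.76 [269.3, 184.5, 16.4, 38.5] [ 0.60022599 -0.28214941  0.018     ]
clip_grip 0.84 [263.7, 185.7, 22.2, 37.3] [ 0.60067722 -0.28225503  0.018     ]
```

View pics/w6.png

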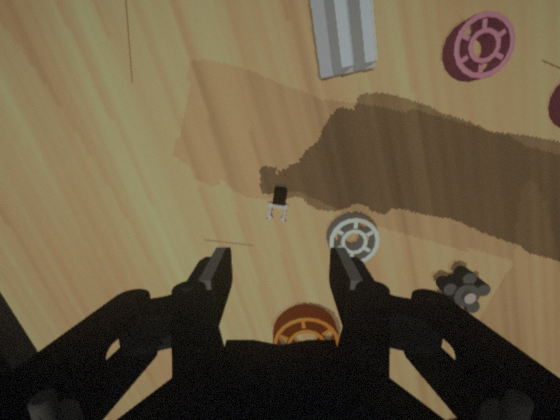

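Run:
```python
from h import *
w=np.load("w6.npz"); save("w6c",w["im"],(240,165,80,70),9)
for z in (0,.01,.02,.028): print(z,proj(w,[.598,-.290,z]))
```

```text
0 [279.39619582 188.83117755]
0.01 [279.33505761 190.91832895]
0.02 [279.26974268 193.14806607]
0.028 [279.21418781 195.04461214]
```

View pics/w6c.png

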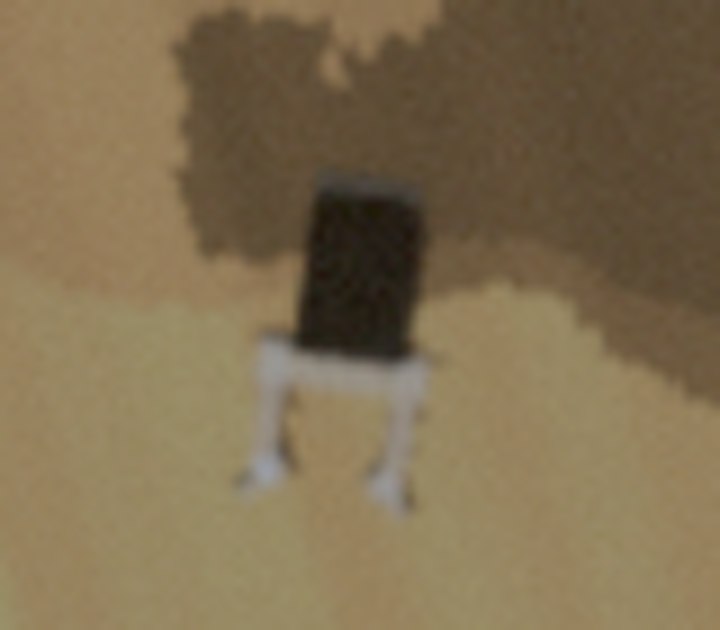

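Run:
```python
from h import *
from scipy.optimize import least_squares
w=np.load("w6.npz")
f=lambda a,b:(240+a/9-.45,165+b/9-.45)
obs=[((7,8,.004),f(258,487)),((7,-8,.004),f(400,507)),
     ((-30,6,.028),f(316,190)),((-30,-6,.028),f(424,200))]
# image left = which clip y? camera R[0]
print(w["R"][0])
for sg in (1,-1):
  def res(p):
    c,s=np.cos(p[2]),np.sin(p[2]); o=[]
    for (x,y,z),uv in obs:
        y=y*sg; o+=list(proj(w,[p[0]+c*x-s*y,p[1]+s*x+c*y,z])-uv)
    return o
  m=least_squares(res,[.605,-.27,1.29]); p=m.x; print(sg,p,np.degrees(p[2]),np.round(m.fun,2))
  print("grip",p[:2]-.023*np.array([np.cos(p[2]),np.sin(p[2])]))
  if m.cost<60:
    for X in ((-16,6,.028),(-16,-6,.028),(-9,10,.004),(-9,-10,.004),(-31,6,.004)): 
        x,y=X[0]/1000*1,X[1]*sg/1000
        c,s=np.cos(p[2]),np.sin(p[2]); print(X,(proj(w,[p[0]+c*x-s*y,p[1]+s*x+c*y,X[2]])-[240,165]+.45)*9)
```

```text
[-0.96026316  0.27907665 -0.00329798]
1 [3.57853504 9.38481183 1.27539823] 73.07493588434235 [ 456.04  938.35 -477.02  925.22 -337.42 1074.55  312.74 1081.23]
grip [3.57183926 9.36280804]
-1 [3.51617341 9.17946654 1.27539284] 73.07462701045165 [-466.75  926.66  445.71  935.48  321.01 1081.71 -345.72 1072.89]
grip [3.50947751 9.15746279]
```

Run:
```python
from h import *
from scipy.optimize import least_squares
w=np.load("w6.npz")
f=lambda a,b:(240+a/9-.45,165+b/9-.45)
obs=[((7,-8,.004),f(258,487)),((7,8,.004),f(400,507)),
     ((-30,-6,.028),f(318,190)),((-30,6,.028),f(424,200)),((-16,-6,.028),f(300,350)),((-16,6,.028),f(412,358))]
def P(p,X):
    c,s=np.cos(p[2]),np.sin(p[2]); x,y=X[0]/1e3,X[1]/1e3
    return proj(w,[p[0]+c*x-s*y,p[1]+s*x+c*y,X[2]])
res=lambda p:np.concatenate([P(p,X)-uv for X,uv in obs])
m=least_squares(res,[.605,-.27,1.29]); p=m.x; print(p,np.degrees(p[2]),np.round(m.fun.reshape(-1,2),2))
print("grip",p[:2]-.023*np.array([np.cos(p[2]),np.sin(p[2])]))
for X in ((-9,10,.004),(-9,-10,.004),(-31,6,.004)): print(X,(P(p,X)-[240,165]+.45)*9)
s=get_state(); q=s["orientation"]
from scipy.spatial.transform import Rotation as Rn
M=Rn.from_quat(np.r_[q[1:],q[0]]).as_matrix(); print("tool y yaw",np.degrees(np.arctan2(M[1,1],M[0,1])), M[:,2])
```

```text
[ 0.60671512 -0.26799922  1.16785677] 66.9132640429601 [[ 0.68 -1.4 ]
 [ 0.05 -1.87]
 [-0.59  2.13]
 [ 0.38  2.54]
 [-0.28 -1.24]
 [-0.15 -0.66]]
grip [ 0.59769626 -0.2891572 ]
(-9, 10, 0.004) [434.83515    360.75939819]
(-9, -10, 0.004) [261.97632256 340.45172043]
(-31, 6, 0.004) [424.42680933 169.40289147]
tool y yaw 73.8792364133188 [ 0.00617496  0.00953191 -0.9999355 ]
```

>>> {"api": "arm_command", "payload": {"steps": "-2 -5 -30 -0.122;-2 -5 -80 -0.122;-2 -5 -120 -0.122;-2 -5 -147 -0.122;-2 -5 -147 -0.122;-2 -5 -147 -0.122"}}

```text
clock: 15.82
tcp_pos: [0.5987, -0.2892, 0.0076]
orientation: [0.004, 0.2, 0.98, 0.005]
wrist_force: [-0.3, 1.1, 0.9]
finger_gap: 0.0512
```

Run:
```python
from h import *
s=get_state(); i=camera_info("wrist"); im=read_camera("wrist"); print(s["clock"],s["tcp_pos"],s["orientation"],s["wrist_force"],s["finger_gap"])
save("w7",im,(200,170,160,150),5); np.savez("w7.npz",im=im,**i)
```

```text
15.825 [ 0.5987488  -0.28924414  0.00761803] [0.00354835 0.2002346  0.97973046 0.00466339] [-0.29503114  1.11020263  0.85074994] 0.05124444462504252
```

View pics/w7.png

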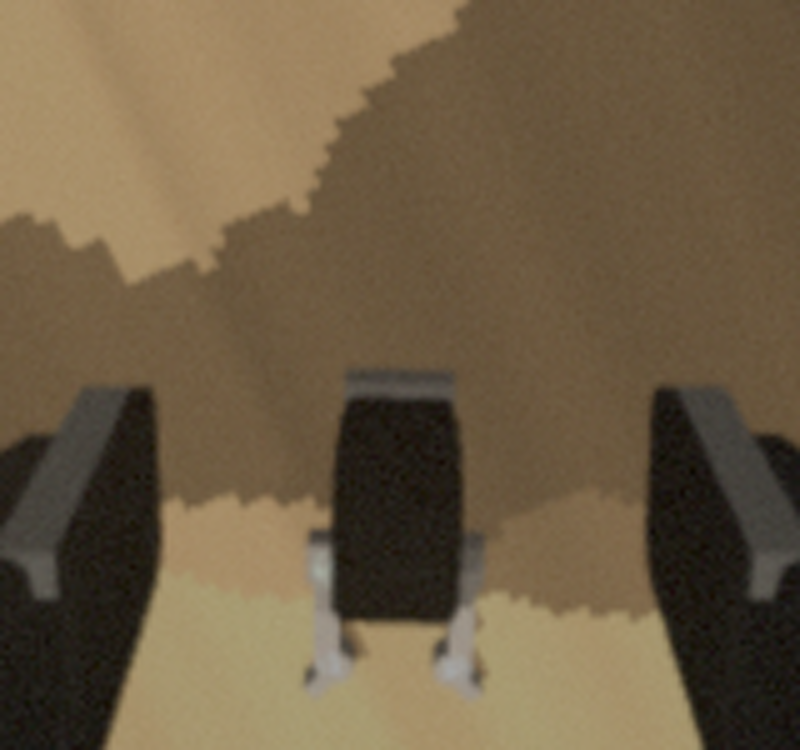

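>>> {"api": "arm_command", "payload": {"steps": "0 0 -2 0;0 0 -2 0;0 0 -2 0;0 0 -2 0;0 0 -2 0;0 0 -2 0;0 0 -2 0", "fingers": -1, "newtons": 60}}

```text
clock: 16.75
tcp_pos: [0.5998, -0.2901, 0.0074]
orientation: [0.005, 0.2, 0.98, 0.004]
wrist_force: [-0.9, 0.2, 5.8]
finger_gap: 0.0107
```

Run:
```python
from h import *
s=get_state(); i=camera_info("wrist"); im=read_camera("wrist"); print(s["clock"],s["tcp_pos"],s["orientation"],s["wrist_force"],s["finger_gap"])
save("w8",im,(200,170,160,150),5); np.savez("w8.npz",im=im,**i)
```

```text
16.75 [ 0.59982161 -0.29010063  0.00739393] [0.00503326 0.20029516 0.97971415 0.00408719] [-0.8867978   0.23462608  5.83516833] 0.010662384342652258
```

View pics/w8.png

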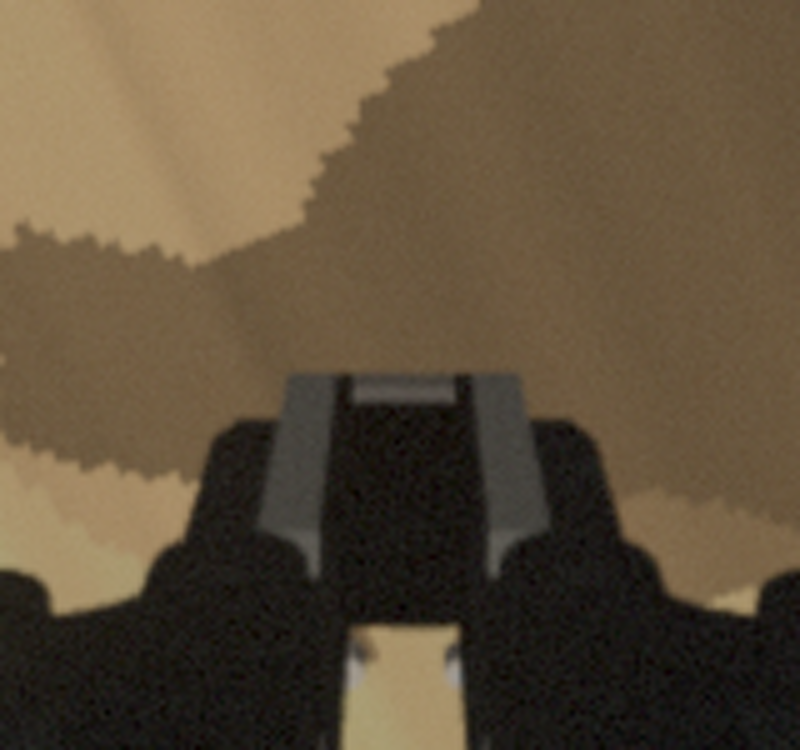

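>>> {"api": "arm_command", "payload": {"steps": "0 0 50 0;0 0 100 0;0 0 150 0;-10 50 213 0;-20 110 213 0;-30 170 213 0;-40 230 213 0;-50 290 213 0;-60 350 213 0;-64 397 213 0;-64 397 213 0;-64 397 213 0;-64 397 213 0"}}

```text
clock: 18.42
tcp_pos: [0.536, 0.1057, 0.2203]
orientation: [0.005, 0.201, 0.98, 0.004]
wrist_force: [-0.1, -0.0, 0.1]
finger_gap: 0.0104
```

Run:
```python
from h import *
s=get_state(); i=camera_info("wrist"); im=read_camera("wrist"); print(s["clock"],s["tcp_pos"],s["orientation"],s["wrist_force"],s["finger_gap"])
save("w9",im); np.savez("w9.npz",im=im,**i)
for r in (.064,.065): print(circfit(im,i,.5586,.1604,.1,r,span=.006))
```

```text
18.425 [0.53603084 0.10569382 0.22026889] [0.00495235 0.2011736  0.9795352  0.00392955] [-0.08529257 -0.04961254  0.05808627] 0.010415560835760163
(array([0.55840818, 0.15988239]), np.float64(-44.51726531982422))
(array([0.55881867, 0.15982666]), np.float64(-43.891334533691406))
```

View pics/w9.png

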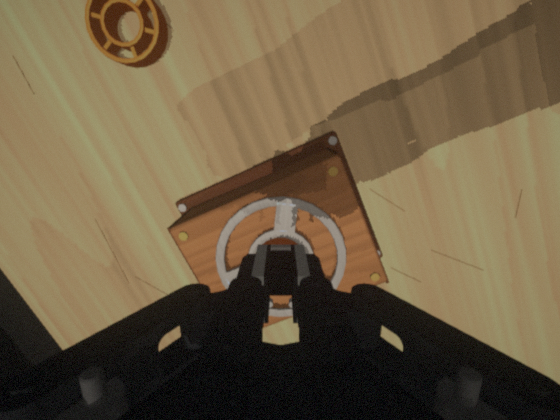

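>>> {"api": "arm_command", "payload": {"steps": "0 0 -30 0;0 0 -60 0;0 0 -76 0;0 0 -81.7 0;0 0 -81.7 0;0 0 -81.7 0;0 0 -81.7 0"}}

```text
clock: 19.35
tcp_pos: [0.5367, 0.1057, 0.1395]
orientation: [0.006, 0.201, 0.98, 0.004]
wrist_force: [0.2, 0.3, 0.0]
finger_gap: 0.0103
```

>>> {"api": "arm_command", "payload": {"steps": "3 8 -0.9 0;6.5 16 -0.9 0;6.5 18.5 -0.9 0;6.5 18.5 -0.9 0;6.5 18.5 -0.9 0"}}

```text
clock: 19.98
tcp_pos: [0.543, 0.1242, 0.1385]
orientation: [0.006, 0.201, 0.98, 0.004]
wrist_force: [-0.4, -0.1, 0.0]
finger_gap: 0.0102
```

>>> {"api": "arm_command", "payload": {"steps": "0.4 0.9 0 0;0.8 1.8 0 0;1.2 2.8 0 0;1.6 3.7 0 0;2 4.6 0 0;2.2 5.1 0 0;2.2 5.1 0 0"}}

```text
clock: 20.85
tcp_pos: [0.5449, 0.1281, 0.1383]
orientation: [0.005, 0.202, 0.979, 0.003]
wrist_force: [-1.5, -5.5, 0.9]
finger_gap: 0.0104
```

>>> {"api": "arm_command", "payload": {"steps": "-1.2 -2.8 0 0;-1.2 -2.8 -2 0;-1.2 -2.8 -4 0;-0.8 -1.9 -4 0;-0.4 -0.9 -4 0;0 0 -4 0;0.5 1.1 -4 0;0.5 1.1 -4 0"}}

```text
clock: 21.85
tcp_pos: [0.5443, 0.1265, 0.1341]
orientation: [0.005, 0.203, 0.979, -0.0]
wrist_force: [-2.8, -11.2, 2.2]
finger_gap: 0.0107
```

>>> {"api": "arm_command", "payload": {"steps": "-1.2 -2.8 0 0;-1.2 -2.8 2 0;-1.2 -2.8 4.2 0;-0.8 -1.9 4.2 0;-0.4 -0.9 4.2 0;0 0 4.2 0;0.6 1.4 4.2 0;1 2.3 4.2 0;1 2.3 4.2 0"}}

```text
clock: 22.98
tcp_pos: [0.5452, 0.1281, 0.1383]
orientation: [0.005, 0.203, 0.979, -0.001]
wrist_force: [-0.8, -4.0, 0.0]
finger_gap: 0.0105
```

>>> {"api": "arm_command", "payload": {"steps": "0.3 0.7 0.3 0;0.5 1.2 0.3 0;0.7 1.7 0.3 0;0.8 2 0.3 0;0.8 2 0.3 0"}}

```text
clock: 23.6
tcp_pos: [0.5464, 0.1295, 0.1386]
orientation: [0.005, 0.203, 0.979, -0.002]
wrist_force: [0.2, -5.9, -0.9]
finger_gap: 0.0107
```

>>> {"api": "arm_command", "payload": {"steps": "0.4 0.9 0 0;0.6 1.4 0 0;0.8 1.8 0 0;0.8 1.8 0 0"}}

```text
clock: 24.1
tcp_pos: [0.5468, 0.13, 0.1385]
orientation: [0.005, 0.204, 0.979, -0.003]
wrist_force: [-1.2, -7.0, 0.9]
finger_gap: 0.0105
```

Run:
```python
from scipy.spatial.transform import Rotation as Rn
import numpy as np
for q in ([.00503,.2003,.9797,.00409],[.005,.204,.979,-.003]):
    M=Rn.from_quat(np.r_[q[1:],q[0]]).as_matrix(); print(M[2,:2]*1000, M[:,1])
from h import *
s=get_state(); i=camera_info("wrist"); im=read_camera("wrist"); print(s["clock"],s["tcp_pos"],s["orientation"],s["wrist_force"],s["ft_torque"])
save("w10",im,(200,170,160,150),5); np.savez("w10.npz",im=im,**i)
im=read_camera("scene"); save("sc2",im,(360,120,80,70),8)
```

```text
[-8.21753994 10.02922266] [0.3924368  0.91972429 0.01002922]
[-11.01299782  -3.83365114] [ 0.39942565  0.91675758 -0.00383365]
24.1 [0.54683644 0.13004784 0.13845866] [ 0.00515125  0.20363724  0.97902841 -0.00295131] [-1.21627724 -6.99610937  0.86753143] [-1.65894375  0.32239326 -0.09705361]
```

View pics/w10.png

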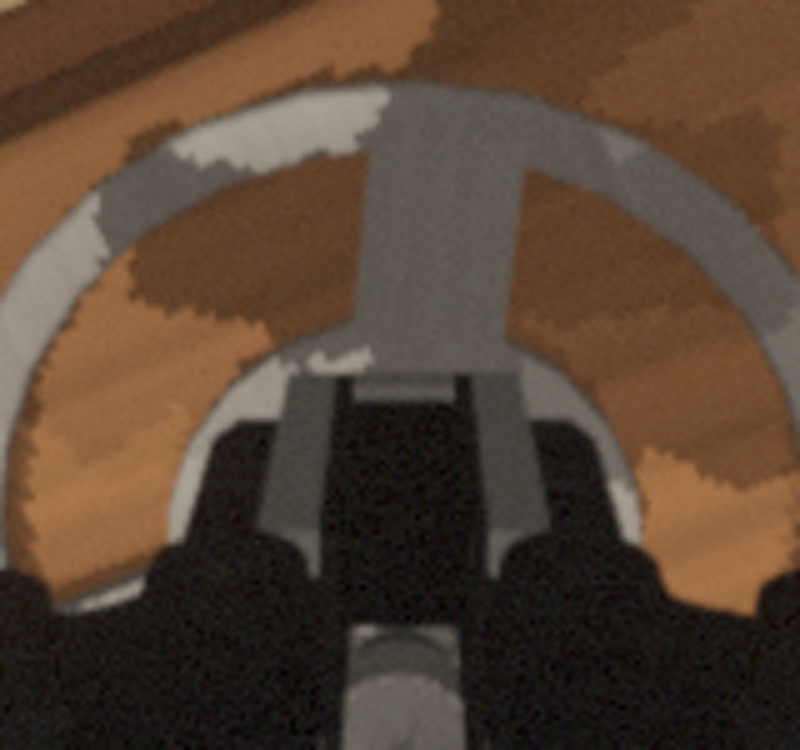

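View pics/sc2.png

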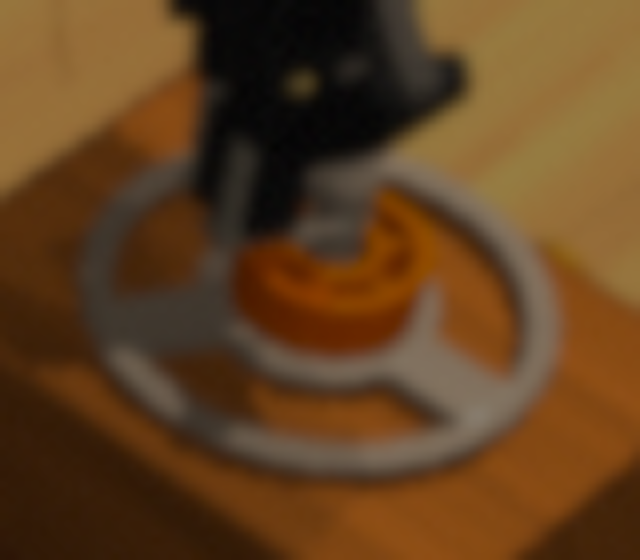

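>>> {"api": "arm_command", "payload": {"steps": "0 0 0.4 0;0.4 0.9 0.4 0;0.7 1.6 0.4 0;1 2.3 0.4 0;1 2.3 0.4 0"}}

```text
clock: 24.82
tcp_pos: [0.547, 0.1306, 0.1386]
orientation: [0.005, 0.204, 0.979, -0.005]
wrist_force: [-2.1, -10.1, 1.1]
finger_gap: 0.0101
```

>>> {"api": "arm_command", "payload": {"steps": "0.5 1.1 0.3 0;0.9 2 0.3 0;1.2 2.8 0.3 0;1.2 2.8 0.3 0;1.2 2.8 0.3 0"}}

```text
clock: 25.45
tcp_pos: [0.5476, 0.132, 0.1387]
orientation: [0.004, 0.205, 0.979, -0.007]
wrist_force: [-2.1, -8.4, 0.6]
finger_gap: 0.0107
```

>>> {"api": "arm_command", "payload": {"steps": "0.5 1.1 0.3 0;0.9 2 0.3 0;1.2 2.8 0.3 0;1.2 2.8 0.3 0;1.2 2.8 0.3 0"}}

```text
clock: 26.08
tcp_pos: [0.5494, 0.1358, 0.1391]
orientation: [0.005, 0.204, 0.979, -0.006]
wrist_force: [2.4, 1.6, -0.9]
finger_gap: 0.0106
```

>>> {"api": "arm_command", "payload": {"steps": "0.3 0.7 0 0;0.6 1.4 0 0;1 2.3 0 0;1 2.3 0 0;1 2.3 0 0"}}

```text
clock: 26.7
tcp_pos: [0.5499, 0.1374, 0.1391]
orientation: [0.004, 0.204, 0.979, -0.006]
wrist_force: [-1.8, -5.4, 2.0]
finger_gap: 0.0101
```

>>> {"api": "arm_command", "payload": {"steps": "0.4 0.9 0 0;0.8 1.8 0 0;0.8 1.8 0 0;0.8 1.8 0 0"}}

```text
clock: 27.2
tcp_pos: [0.55, 0.1377, 0.1392]
orientation: [0.004, 0.205, 0.979, -0.008]
wrist_force: [-3.1, -8.1, 2.8]
finger_gap: 0.0104
```

>>> {"api": "arm_command", "payload": {"steps": "0 0 0 0;0 0 0 0;0 0 0 0"}}

```text
clock: 27.58
tcp_pos: [0.5499, 0.1374, 0.1392]
orientation: [0.004, 0.205, 0.979, -0.008]
wrist_force: [-2.1, -5.7, 1.7]
finger_gap: 0.0111
```

>>> {"api": "arm_command", "payload": {"steps": "0 0 0 0;0 0 0 0;0 0 0 0;0 0 0 0;0 0 0 0", "fingers": -0.2}}

```text
clock: 28.2
tcp_pos: [0.5499, 0.1376, 0.1392]
orientation: [0.004, 0.205, 0.979, -0.008]
wrist_force: [-1.1, -0.0, -0.1]
finger_gap: 0.0345
```

>>> {"api": "arm_command", "payload": {"steps": "0 0 10 0;0 0 30 0;0 0 60 0;0 0 100 0;-5 -12 130 0;-5 -12 130 0;-5 -12 130 0"}}

```text
clock: 29.08
tcp_pos: [0.5449, 0.1256, 0.269]
orientation: [0.004, 0.205, 0.979, -0.008]
wrist_force: [0.5, 0.2, 0.4]
finger_gap: 0.0343
```

Run:
```python
from h import *
s=get_state(); i=camera_info("wrist"); im=read_camera("wrist"); print(s["clock"],s["tcp_pos"],s["orientation"],s["wrist_force"])
save("w11",im,(190,140,180,140),4.4); np.savez("w11.npz",im=im,**i)
im=read_camera("scene"); save("sc3",im,(360,120,80,70),8)
```

```text
29.075 [0.54486574 0.12556951 0.26900882] [ 0.00406295  0.20504978  0.97871014 -0.00803332] [0.53336419 0.16732854 0.41569608]
```

View pics/w11.png

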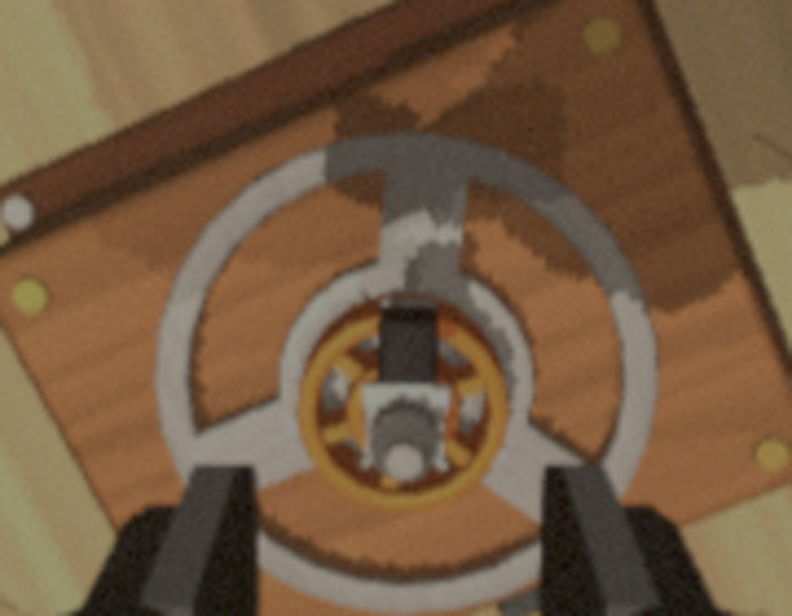

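View pics/sc3.png

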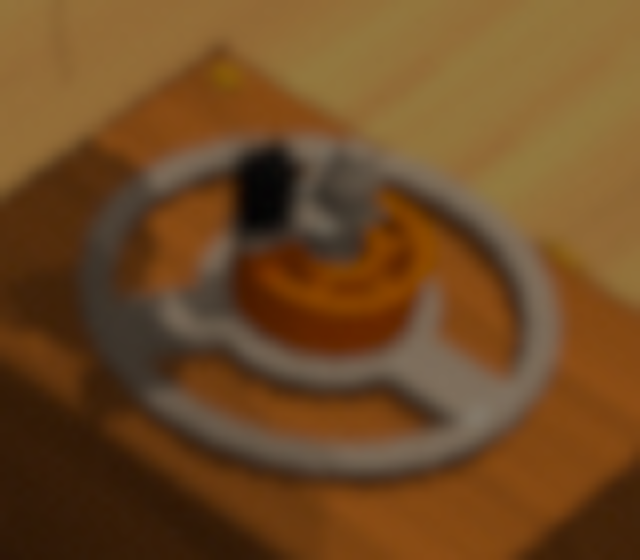

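Run:
```python
from h import *
w=np.load("w11.npz"); im=w["im"]
print(circfit(im,w,.5586,.1602,.1,.065,span=.004)[0],circfit(im,w,.5586,.1602,.12,.026,span=.004)[0])
big=cv2.resize(im[200:260,250:310],None,fx=10,fy=10,interpolation=cv2.INTER_CUBIC)
def poly(pts,off,col):
    c,s=np.cos(np.radians(66.5)),np.sin(np.radians(66.5))
    Q=[]
    for x,y,z in pts:
        x=x/1e3+off; y/=1e3
        Q.append((proj(w,[.5586+c*x-s*y,.1602+s*x+c*y,.131+z/1e3])-[250,200]+.5)*10)
    cv2.polylines(big,[np.array(Q).astype(int)],True,col,1)
for off,col in ((0,(0,255,0)),(-.003,(255,0,255))):
    poly([(-30,-6,28),(-30,6,28),(-16,6,28),(-16,-6,28)],off,col)
    poly([(7,-10,4),(7,10,4),(-12,10,4),(-12,-10,4)],off,col)
cv2.imwrite("pics/w11c.png",big[:,:,::-1])
```

```text
[0.55876863 0.15972748] [0.55730505 0.15573746]
```

View pics/w11c.png

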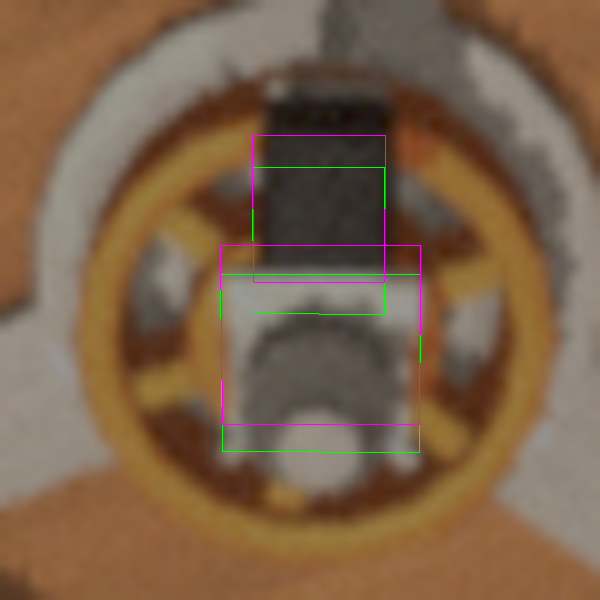

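Run:
```python
from h import *
im=read_camera("top"); save("top9",im,(110,110,330,170),2.4)
print(get_state()["clock"]); print(hand_in())
```

```text
29.225
the job is handed in; nothing more can be done
None
```

View pics/top9.png

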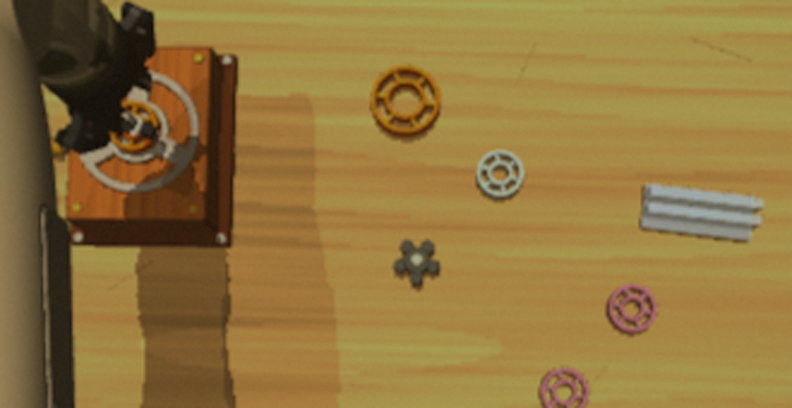

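The small orange core is on the spindle, flat on the chrome flange, and the clip is in the groove above it. The job was handed in at 29 s with the gripper open and clear. In the last top picture the large core, knob and holder appear unmoved.

- **Core:** it went down over the spindle without resistance and touched the flange 100 mm above its bench height, as expected.
- **Groove height:** touching the spindle tip with the shut fingers put it at 153 mm, so the groove's lower edge is about 30.5 mm above the seat. Pushing the clip 4 mm lower met the full shaft about 2 mm (by the readings; 3 mm expected) sooner, which confirmed the height. That push peaked at about 11.5 N.
- **Clip:** it spread at up to about 10 N and snapped in. It then stopped hard: 3 N more moved it only 0.3 mm.
- **Final picture:** after release, the jaw tips lie past the spindle where they should be with the eye on the axis, to about 1 mm.

**Checks that disagreed:**
- In that picture the clip's grip appears about 4 mm farther back than it should for a level clip. I take this to be the tail sagging a few degrees in the groove's 1.5 mm of play; I did not check it further.
- A circle fit on the core's rim in the same picture was off by 4–5 mm, most likely because the clip and its grip hide part of the rim.

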